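Show a safe key level over the light pad

TASK

Draw the safe key with the square head out of the leaning key holder, turn it so that it lies flat and level, either face up, and hold it with its notched end over the middle of the light pad, at least 10 cm above the pad, so that its outline can be checked from above. The program finishes while the gripper is still holding the key there, still and level; leave the two other keys in their slots and do not disturb the padlock, the red box and the screwdriver.

Things in the scene. Friction and masses are not known exactly. Their poses are not given: they have to be found in the camera images.
- key_square: Safe key to take, 129 mm long, about 70 g. Origin at its notched tip; z along the key from tip to head, y across its width, x through its thickness. Steel blade 14 mm wide (y), 5 mm thick (x), z = 0 to 95 mm. Square black head above. At the start it leans in a slot, z 30 to 33 degrees from upright, x as much above level, y level; its head starts 25 mm out of the slot.
- key_head (a point): Centre of the square key's head, 112 mm from the tip. The head is 34 mm wide (key's y), 34 mm along the key (z = 95 to 129 mm) and 10 mm thick (x), with straight parallel edges
- key_bit (a point): Middle of the square key's notched end (the last 27 mm of the blade), on its axis, 14 mm from the tip
- key_round: Another key in the holder, same blade, round black disc head 38 mm across, 10 mm thick; axes as the square key's. Stays in its slot
- key_tee: Another key in the holder, same blade, black T-shaped head 46 mm wide, 10 mm thick; axes as the square key's. Stays in its slot
- holder: Fixed oak block, 250 mm long (y), 102 mm high, base plate 130 mm (x). Origin on the bench under the middle slot's floor, z up. Three slots in a row at y = -80, 0, 80 mm, one key in each, any order. Slots lean 30 degrees towards the holder's -x: pull keys out along (-0.5, 0, 0.866) of its frame. It may stand left or right of the robot, the light pad on the other side
- slot_mouth (a point): Centre of the middle slot's mouth, at x = -35, z = 93 mm in the holder's frame. Each slot is 17.5 mm (y) by 8 mm and 70 mm deep along its lean; its floor is 32 mm above the bench
- light_pad: Fixed flat light pad, grey frame with a white panel, 150 mm (x) by 200 mm (y) by 12 mm high. Origin at the middle of its underside, on the bench
- padlock: brass padlock lying flat, 42 x 48 x 22 mm body with a steel shackle; bystander
- stock_box: small closed red cardboard stock box, 60 x 100 x 35 mm; bystander
- screwdriver: screwdriver lying flat on the bench; bystander
Mind the look-alikes: they are no part of the job. What is shaped like the key_square but blue is not meant.

How it is judged:
By the outcome, as a careful person would: the job done as asked, in the order asked, and still so for the second after the job is handed in, while the arm keeps its last pose, push and grip.
It also fails if it takes over 45 s, if anything falls off the work surface, if the arm or the gripper's body presses on something with over 40 N, if the wrist force passes 120 N, or if a joint passes its speed limit or range.

ROBOT

A 6-joint arm with a two-finger parallel gripper is mounted at the origin on the work surface. World frame = base frame: x ahead of the robot, y to its left, z up, the work surface at z = 0. Lengths are in mm, angles in rad, forces in N, time in s.
With the tool pointing down it reaches from about 275 to 750 mm from the base axis. Payload 10.2 kg.
Tool frame: the origin (TCP) lies on the front face of the gripper's body, between the roots of the fingers; the fingertips stand 73 mm ahead of it and the grasp point (between the pads) lies 54 mm ahead of it; z points along the fingers, y is the line along which they close (so a half turn about z gives the same grasp; the last joint's range is limited). The gripper opens to 85 mm and grips with 20 to 120 N. Pads are 22 mm wide; open, the fingers measure 114 mm over their backs; the gripper's body (76 mm by 85 mm) begins 54 mm behind the grasp point. The pads swing forward as they close: fully open they stand 13 mm farther back than shut.
Start: joints at [-1.342, 0.313, 1.498, -0, 1.331, -0.223], TCP at [229.196, -472.335, 303.894] pointing down, gripper open.
Joint ranges: [-2.94, 2.94], [-0.97, 2.17], [0.19, 2.56], [-1.23, 4.37], [0.02, 3.11], [-2.88, 2.88]. Speed limits (rad/s): [2.39, 2.39, 3.01, 3.14, 3.14, 3.14].

INTERFACE

Orientations are given as a unit quaternion [w, x, y, z].
In Python, from rig import * gives the robot as it stands.
- The arm moves only by the tool step_arm, never from a script. Its argument "plan" is a list of rows, each an object with "offset": the shift along the tool's x, y, z in cm, a list of three; "rot": the turn, a rotation vector about the tool's x, y, z in degrees, a list of three; "gripper": the finger opening in cm, from 0 to 8.54. In form: [{"offset": [x, y, z], "rot": [wx, wy, wz], "gripper": gripper}, ...]. A call has 1 to 12 rows; each row is the pose to reach, as a shift and turn from the pose commanded when the call began, along the tool's axes at that moment; what a row does not reach only later rows make up. A row lasts 1/10 s, in which the tool goes at most 50 mm and 8.59 degrees, less where a joint would pass 70% of its speed; a pose out of reach is approached as far as the arm can. A call with a gripper value outside its range is refused whole. The fingers move at their own pace and stop on an object; "squeeze" is the grip in N (left out, the last holds). Time passes only in rows, so rows that repeat a pose let the fingers close. It gives the time, the measured TCP pose, the force, the opening and the grip force at its end, in the units of the state.
- sense(): the state, without advancing time (a new reading comes with each control period).
- capture(name): name is "side" or "top" or "wrist"; returns a dict with "color" (480x640x3 uint8, red, green, blue), "depth" (480x640 float32, mm along the optical axis (not along the pixel's ray), 0 where there is no reading), "vertical_fov" (degrees; the focal length in pixels is half the picture's height over the tangent of half this angle, whatever the lens; pixels are square), "cx", "cy" (the principal point, pixels), "rvec" (rotation vector, rad) and "tvec" (3), from world to camera coordinates, as OpenCV has them; the wrist camera has in their place "mount" (4x4, takes a point from camera to tool coordinates, whose origin is the TCP and whose axes are the flange's). Camera axes: x right, y down, z forward; pixel columns grow to the right and rows downward; lengths in mm; the calibration is good to about 2 mm. A picture is of the moment at which its call begins: read the wrist's pose just before it.
- finish_job(): hands the job in; it is judged then, once.
The state is a dict: "time_s": time; "joints": joint angles; "dq": joint speeds; "tau": joint torques, N m; "eef_pos": TCP position; "ee_rot": TCP orientation; "force": force on the tool from outside, world axes, zero at the start; "wrist_torque": the same for the moment, N m; "grip_width": opening from 0.0 (shut) to 1.0 (fully open); "grip_force": force on a finger pad.
Only numpy, scipy, OpenCV 4.12 (cv2) and the standard library are available. Lean on these libraries where they do the work, as an engineer would, in place of code of your own. Each camera call takes 0.05 s, during which the arm holds its last target. There are 200 camera calls.

## Working session

There is one attempt and no reset: what is moved stays moved. The work goes in short steps, Python scripts to look and compute and a tool call to move; the robot and the scene stay as the last step left them, time stands still between calls to the robot, and variables do not carry over. Pictures are saved under pics/ and viewed, at most 10 in all, crops included, and the job is handed in when it is done.

Besides the shell and the picture viewer there is one more tool, called after "Call:" as name(argument=value, ...) on one line, values as JSON. step_arm: Moves the arm, as the interface text tells. Its arguments: {"type":"object","properties":{"plan":{"type":"array"},"squeeze":{"type":"number"}},"required":["plan"]}

```bash
mkdir -p pics; cat > h.py <<'E'
from rig import *
import numpy as np, cv2
from scipy.spatial.transform import Rotation as R
def snap(n):
    s=sense(); c=capture(n); h,w=c['depth'].shape
    c['f']=h/2/np.tan(np.radians(c['vertical_fov'])/2)
    if n=='wrist':
        q=np.array(s['ee_rot']); T=np.eye(4); T[:3,:3]=R.from_quat(q[[1,2,3,0]]).as_matrix(); T[:3,3]=s['eef_pos']
        c['C2W']=T@np.array(c['mount'])
    else:
        Rm=R.from_rotvec(np.ravel(c['rvec'])).as_matrix(); T=np.eye(4); T[:3,:3]=Rm.T; T[:3,3]=-Rm.T@np.ravel(c['tvec']); c['C2W']=T
    v,u=np.mgrid[:h,:w]; d=c['depth']
    P=np.stack([(u-c['cx'])/c['f']*d,(v-c['cy'])/c['f']*d,d],-1)
    c['W']=P@c['C2W'][:3,:3].T+c['C2W'][:3,3]
    return c
def proj(c,p):
    q=(np.atleast_2d(p)-c['C2W'][:3,3])@c['C2W'][:3,:3]
    return q[:,:2]/q[:,2:]*c['f']+[c['cx'],c['cy']]
def save(c,name,crop=None,k=1):
    im=c['color'][...,::-1]
    if crop: im=im[crop[1]:crop[3],crop[0]:crop[2]]
    cv2.imwrite('pics/'+name,cv2.resize(im,None,fx=k,fy=k,interpolation=cv2.INTER_CUBIC))
E
python3 - <<'E'
from h import *
import pickle
a=snap('top');b=snap('side')
pickle.dump((a,b),open('s0.pkl','wb'))
save(a,'t0.png');save(b,'d0.png');print(sense()); print(a['C2W'].round(2),b['C2W'].round(2),a['f'],b['f'])
E
```

```text
{'time_s': 0.1, 'joints': array([-1.34240706e+00,  3.13374403e-01,  1.49831939e+00,  1.97280390e-06,
        1.33102145e+00, -2.23416747e-01]), 'dq': array([-0.00074563, -0.00085364,  0.0005024 ,  0.00101277, -0.00125843,
        0.00056699]), 'tau': array([ 2.32534840e-03, -4.12902510e+01, -2.60139924e+01, -2.03160184e-04,
        3.07033566e-03,  1.41032240e-05]), 'eef_pos': array([ 229.15916666, -472.1902975 ,  303.41802229]), 'ee_rot': array([-5.61294153e-04,  9.74592143e-01,  2.23986251e-01, -4.37471546e-07]), 'force': array([ 0.07995311, -0.07957006,  0.42337353]), 'wrist_torque': array([0.02832872, 0.01087209, 0.04652016]), 'grip_force': 0.0, 'grip_width': 0.9995990012680301}
[[ 2.00000e-02 -9.80000e-01  1.80000e-01  3.35160e+02]
 [-1.00000e+00 -1.00000e-02  2.00000e-02 -2.86700e+01]
 [-2.00000e-02 -1.80000e-01 -9.80000e-01  1.37098e+03]
 [ 0.00000e+00  0.00000e+00  0.00000e+00  1.00000e+00]] [[-9.0000e-01 -3.5000e-01  2.5000e-01  3.8017e+02]
 [-4.3000e-01  7.1000e-01 -5.6000e-01  4.1766e+02]
 [ 2.0000e-02 -6.1000e-01 -7.9000e-01  6.7885e+02]
 [ 0.0000e+00  0.0000e+00  0.0000e+00  1.0000e+00]] 596.7300348641593 433.56253789441365
```

View pics/t0.png

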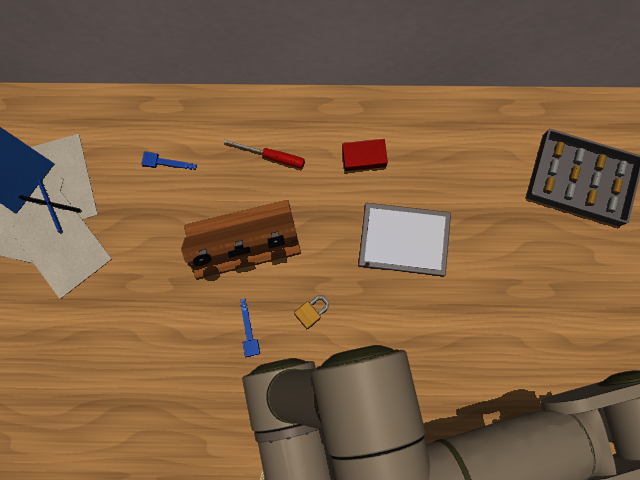

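View pics/d0.png

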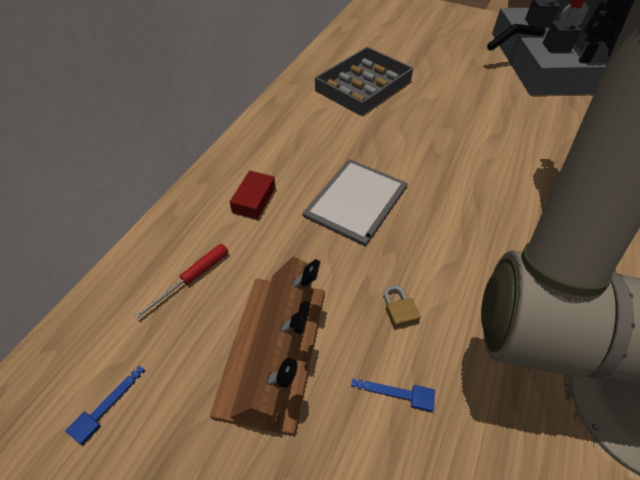

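The holder stands on the robot's left with the light pad to its right. In the top view the black heads are at (202,258), which is round, and at (238,248) and (276,240). The blue look-alikes at (168,160) and (250,330) are excluded. An enlarged crop should tell the square head from the tee.

```bash
python3 - <<'E'
from h import *
import pickle
a,b=pickle.load(open('s0.pkl','rb'))
A=cv2.resize(a['color'][190:290,170:310,::-1],(700,500)[:2],interpolation=cv2.INTER_CUBIC)[:, :]
A=cv2.resize(A,(400,286)); B=cv2.resize(b['color'][250:400,255:335,::-1],(305,572),interpolation=cv2.INTER_CUBIC)
im=np.zeros((572,705,3),np.uint8); im[:286,:400]=A; im[:,400:]=B
cv2.imwrite('pics/c0.png',im)
# black heads, per view
for c,n in ((a,'top'),(b,'side')):
    W=c['W']; m=(c['color'].max(-1)<50)&(W[...,2]>75)&(W[...,2]<160)&(W[...,0]>200)&(W[...,0]<600)&(W[...,1]>0)&(W[...,1]<400)
    k,l,st,ce=cv2.connectedComponentsWithStats(m.astype(np.uint8))
    for i in range(1,k):
        if st[i,4]>15: print(n,ce[i].round(),st[i,4],np.median(W[l==i],0).round(1),np.ptp(W[l==i],0).round())
# holder top-surface / faces via plane orientation
W=a['W']
m=(W[...,2]>50)&(W[...,2]<106)&(W[...,0]>200)&(W[...,0]<600)&(W[...,1]>0)&(W[...,1]<400)&(a['color'].max(-1)>60)
print(cv2.minAreaRect(W[m][:,:2].astype(np.float32)))
m=(W[...,2]>97)&(W[...,2]<106)&m
print(m.sum(),cv2.minAreaRect(W[m][:,:2].astype(np.float32)))
# pad
m=(W[...,2]>6)&(W[...,2]<20)&(W[...,1]<-50)&(W[...,1]>-320)&(W[...,0]>350)&(W[...,0]<600)&(np.ptp(a['color'],axis=-1)<25)
k,l,st,ce=cv2.connectedComponentsWithStats(m.astype(np.uint8));i=1+st[1:,4].argmax()
print('pad',cv2.minAreaRect(W[l==i][:,:2].astype(np.float32)),np.median(W[l==i],0))
E
```

```text
top [276. 241.] 156 [541.1  82.3 138.5] [30. 36. 33.]
top [239. 251.] 172 [519.4 159.4 138.7] [32. 46. 61.]
top [202. 259.] 167 [501.1 235.5 137.3] [37. 36. 64.]
side [309. 274.] 311 [540.4  89.8 131.8] [31. 35. 61.]
side [299. 319.] 418 [518.6 164.9 136.8] [32. 46. 62.]
side [487. 347.] 45 [275.  102.9 152.4] [ 8. 33. 21.]
side [286. 373.] 449 [498.9 242.7 134.6] [30. 36. 63.]
((559.2535400390625, 170.3726806640625), (61.121063232421875, 250.98521423339844), 14.735755920410156)
496 ((550.3080444335938, 167.6707763671875), (26.243083953857422, 248.78854370117188), 14.807805061340332)
pad ((553.408203125, -202.68544006347656), (199.53121948242188, 111.3241195678711), 84.10445404052734) [ 548.54728661 -207.28535155   12.74013118]
```

View pics/c0.png

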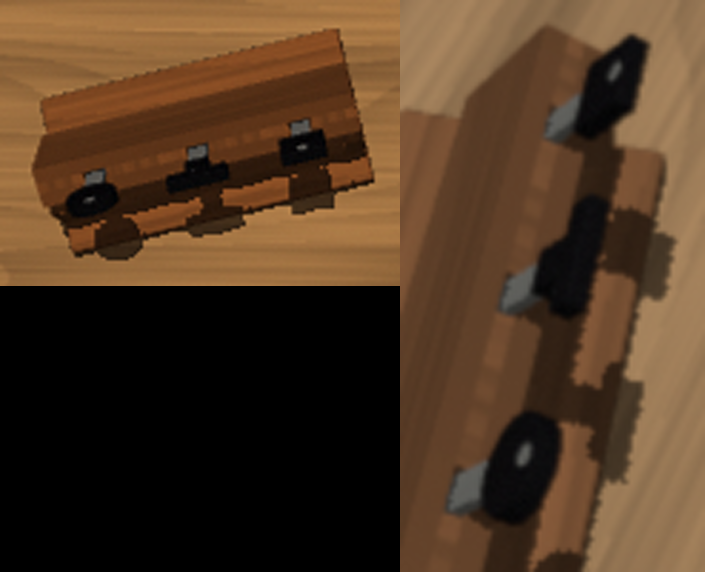

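The square key is at (276,240) in the top view and (309,274) in the side view. It has straight edges and a hole, and sits at the end of the row nearest the pad. The middle key (238,248) is the tee and (202,258) is the round one, so the target is confirmed. Next I fix the pad's pose (my x filter had clipped it) and work out the first move.

```bash
cat >> h.py <<'E'
def rel(pos,Rt):
    "offset cm, rotvec deg from the measured pose to a target TCP pose"
    s=sense(); q=np.array(s['ee_rot']); R0=R.from_quat(q[[1,2,3,0]]).as_matrix(); 
    return (R0.T@(np.array(pos)-s['eef_pos'])/10).round(2), np.degrees(R.from_matrix(R0.T@Rt).as_rotvec()).round(1)
def axes(yaw,pitch):
    "tool: y level at -holder y; pitch = tool z below level, pointing along yaw (deg)"
    a,p=np.radians([yaw,pitch]); z=np.array([np.cos(a)*np.cos(p),np.sin(a)*np.cos(p),-np.sin(p)]); y=np.array([np.sin(a),-np.cos(a),0.]); return np.stack([np.cross(y,z),y,z],1)
E
python3 - <<'E'
from h import *
import pickle
a,b=pickle.load(open('s0.pkl','rb'))
W=a['W']
m=(W[...,2]>6)&(W[...,2]<22)&(W[...,1]<-50)&(W[...,1]>-340)&(W[...,0]>380)&(W[...,0]<670)&(np.ptp(a['color'],axis=-1)<25)
k,l,st,ce=cv2.connectedComponentsWithStats(m.astype(np.uint8));i=1+st[1:,4].argmax()
print('pad',cv2.minAreaRect(W[l==i][:,:2].astype(np.float32)))
print(rel([541,85,129+54+120],axes(14.9,90)), axes(14.9,90).round(2))
E
```

```text
pad ((572.6729736328125, -204.77947998046875), (199.62611389160156, 150.05902099609375), 84.0481185913086)
(array([ 52.38, -36.51,   0.09]), array([-0.1, -0. , 11. ])) [[ 0.97  0.26  0.  ]
 [ 0.26 -0.97  0.  ]
 [ 0.    0.   -1.  ]]
```

Call:
step_arm(plan=[{"offset": [4,-3,0],"rot": [0,0,1],"gripper": 5.5},{"offset": [8,-6,0],"rot": [0,0,2],"gripper": 5.5},{"offset": [12,-9,0],"rot": [0,0,3],"gripper": 5.5},{"offset": [16,-12,0],"rot": [0,0,4],"gripper": 5.5},{"offset": [20,-15,0],"rot": [0,0,5],"gripper": 5.5},{"offset": [24,-18,0],"rot": [0,0,6],"gripper": 5.5},{"offset": [28,-21,0],"rot": [0,0,7],"gripper": 5.5},{"offset": [32,-24,0],"rot": [0,0,8],"gripper": 5.5},{"offset": [36,-27,0],"rot": [0,0,9],"gripper": 5.5},{"offset": [40,-29.5,0],"rot": [0,0,10],"gripper": 5.5},{"offset": [44,-32,0],"rot": [0,0,11],"gripper": 5.5},{"offset": [48,-34,0],"rot": [0,0,11],"gripper": 5.5}])

```text
time_s: 1.3
eef_pos: [513.1, 45.4, 303.8]
ee_rot: [-0.0, 0.992, 0.13, -0.0]
force: [0.6, -0.2, -0.1]
grip_width: 0.649
grip_force: 0.0
```

Call:
step_arm(plan=[{"offset": [3,-3,0],"rot": [0,0,0],"gripper": 5.5},{"offset": [3,-3,0],"rot": [0,0,0],"gripper": 5.5},{"offset": [3,-3,0],"rot": [0,0,0],"gripper": 5.5}])

```text
time_s: 1.6
eef_pos: [533.8, 80.2, 303.3]
ee_rot: [-0.0, 0.991, 0.13, -0.001]
force: [0.2, -0.9, 0.2]
grip_width: 0.647
grip_force: 0.0
```

```bash
python3 - <<'E'
from h import *
import pickle
c=snap('wrist'); pickle.dump(c,open('w1.pkl','wb')); save(c,'w1.png'); s=sense()
print(s['joints'].round(3),s['eef_pos'].round(1)); print(np.array(c['mount']).round(3),c['f'])
E
```

```text
[-0.069  0.345  1.454 -0.     1.343  1.242] [533.6  79.4 303.5]
[[-1.0000e-03 -9.6300e-01 -2.7100e-01  6.8470e+01]
 [ 1.0000e+00 -1.0000e-03  1.0000e-03  9.0000e-02]
 [-1.0000e-03 -2.7100e-01  9.6300e-01 -7.0115e+01]
 [ 0.0000e+00  0.0000e+00  0.0000e+00  1.0000e+00]] 357.3176042459461
```

View pics/w1.png

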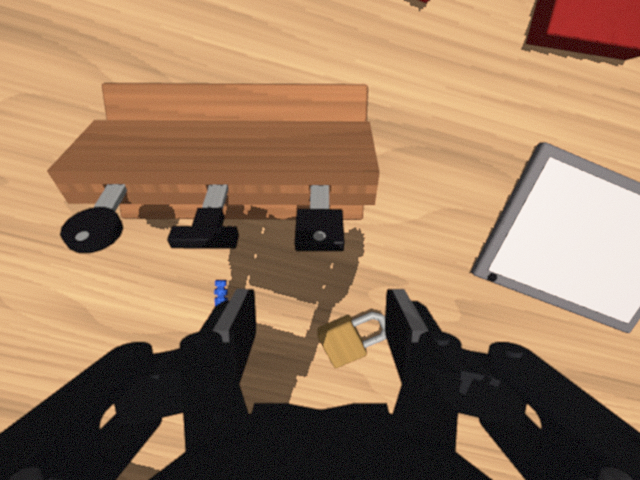

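The wrist view shows the square head at about (320,229), its blade at (320,196), the tee at (203,236) and the round head at (92,230). The yaw already looks aligned. I'll fit the head in 3D.

```bash
python3 - <<'E'
from h import *
import pickle
c=pickle.load(open('w1.pkl','rb')); W=c['W']; col=c['color']
hx=np.array([np.cos(np.radians(14.9)),np.sin(np.radians(14.9)),0]);hy=np.array([-hx[1],hx[0],0])
def reg(x0,y0,x1,y1,dark=True):
    m=np.zeros(W.shape[:2],bool); m[y0:y1,x0:x1]=True
    return m&(W[...,2]>90)&((col.max(-1)<60) if dark else (np.ptp(col,axis=-1)<30)&(col.max(-1)>80))
for n,bx in (('sq',(285,195,355,260)),('tee',(160,195,245,260)),('rd',(50,195,130,260))):
    m=reg(*bx); P=W[m]; ctr=P.mean(0); u,s,vt=np.linalg.svd(P-ctr,full_matrices=False)
    L=np.stack([P@hx,P@hy,P[:,2]],1)
    print(n,m.sum(),'mean',ctr.round(1),'normal',vt[2].round(3),'sv',(s/np.sqrt(len(P))).round(2),'hmin',np.percentile(L,2,0).round(1),'hmax',np.percentile(L,98,0).round(1))
for n,bx in (('sqb',(300,180,340,208)),('teeb',(195,180,235,208)),('rdb',(90,180,130,208))):
    P=W[reg(*bx,dark=False)]; print(n,len(P),np.median(P,0).round(1),np.linalg.svd(P-P.mean(0))[2][2].round(3))
# image-based edges of the square head in row band
m=reg(285,195,355,260); v,u=np.nonzero(m)
print(cv2.minAreaRect(np.stack([u,v],1).astype(np.float32)))
# holder top front edge for yaw
P=W[(W[...,2]>98)&(W[...,2]<108)&(np.arange(480)[:,None]<205)&(np.arange(480)[:,None]>100)]
print(cv2.minAreaRect(P[:,:2].astype(np.float32)))
E
```

```text
sq 1873 mean [543.3  83.6 134.5] normal [-0.971 -0.234  0.054] sv [18.56  9.6   7.86] hmin [533.6 -74.8 117.9] hmax [557.4 -43.4 144.1]
tee 1953 mean [522.3 158.3 136. ] normal [-0.923 -0.377  0.08 ] sv [19.67 11.24  6.86] hmin [535.1  -2.3 117.6] hmax [557.6  41.1 142.7]
rd 1960 mean [503.6 233.8 134.7] normal [-0.802 -0.58  -0.145] sv [22.24  9.37  6.91] hmin [534.1  81.7 118.4] hmax [557.7 115.6 145.8]
sqb 409 [560.9  87.7 101.6] [-0.25   0.968 -0.001]
teeb 444 [540.6 164.4 101.8] [-0.837 -0.18  -0.516]
rdb 457 [520.3 241.4 102. ] [0.561 0.769 0.306]
((319.0, 229.0), (42.0, 48.0), 90.0)
((547.9124755859375, 166.98825073242188), (27.343158721923828, 250.15280151367188), 14.909819602966309)
```

```bash
python3 - <<'E'
from h import *
print(rel([542.4,83.2,182.5],axes(14.9,90)))
E
```

```text
(array([ 0.96, -0.14, 12.1 ]), array([-0. ,  0.1, -0. ]))
```

Call:
step_arm(plan=[{"offset": [0.5,-0.1,3],"rot": [0,0,0],"gripper": 5.5},{"offset": [1.0,-0.1,6],"rot": [0,0,0],"gripper": 5.5},{"offset": [1.0,-0.1,8],"rot": [0,0,0],"gripper": 5.5},{"offset": [1.0,-0.1,8],"rot": [0,0,0],"gripper": 5.5},{"offset": [1.0,-0.1,8],"rot": [0,0,0],"gripper": 5.5}])

```text
time_s: 2.15
eef_pos: [543.3, 82.4, 224.8]
ee_rot: [0.0, 0.992, 0.129, 0.0]
force: [0.5, -0.9, 1.3]
grip_width: 0.646
grip_force: 0.0
```

```bash
python3 - <<'E'
from h import *
c=snap('wrist'); save(c,'w2.png'); s=sense()
print(s['eef_pos'].round(1),rel([542.4,83.2,182.5],axes(14.9,90)))
W=c['W'];col=c['color']
hx=np.array([np.cos(np.radians(14.9)),np.sin(np.radians(14.9)),0]);hy=np.array([-hx[1],hx[0],0])
m=(col.max(-1)<60)&(W[...,2]>112)&(W[...,2]<152)&(abs(W@hy+59)<28)&(abs(W@hx-545)<25)
P=W[m];L=np.stack([P@hx,P@hy,P[:,2]],1);v,u=np.nonzero(m)
print(m.sum(),np.percentile(L,[1,99],0).round(1),cv2.minAreaRect(np.stack([u,v],1).astype(np.float32)))
print('proj',proj(c,[542.4,83.2,128.5]).round(1))
E
```

```text
[543.5  82.6 225.4] (array([-0.1 , -0.09,  4.29]), array([ 0. , -0.1, -0.1]))
4093 [[533.4 -75.4 117.1]
 [557.7 -43.  144.3]] ((318.0, 286.5), (63.0, 70.0), 90.0)
proj [[317.7 285. ]]
```

View pics/w2.png

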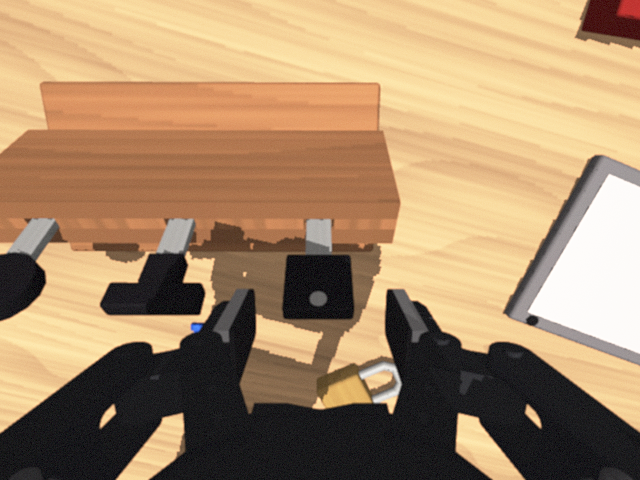

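The square head at (318,286) sits between the fingertips (255 and 386), matching the prediction. I'll descend and close gently.

Call:
step_arm(plan=[{"offset": [-0.1,-0.1,2],"rot": [0,0,0],"gripper": 5.5},{"offset": [-0.1,-0.1,4.3],"rot": [0,0,0],"gripper": 5.5},{"offset": [-0.1,-0.1,4.3],"rot": [0,0,0],"gripper": 5.5},{"offset": [-0.1,-0.1,4.3],"rot": [0,0,0],"gripper": 5.5},{"offset": [-0.1,-0.1,4.3],"rot": [0,0,0],"gripper": 3.0},{"offset": [-0.1,-0.1,4.3],"rot": [0,0,0],"gripper": 3.0},{"offset": [-0.1,-0.1,4.3],"rot": [0,0,0],"gripper": 3.0},{"offset": [-0.1,-0.1,4.3],"rot": [0,0,0],"gripper": 3.0},{"offset": [-0.1,-0.1,4.3],"rot": [0,0,0],"gripper": 2.0},{"offset": [-0.1,-0.1,4.3],"rot": [0,0,0],"gripper": 2.0}], squeeze=30)

```text
time_s: 3.2
eef_pos: [542.6, 83.9, 182.5]
ee_rot: [0.0, 0.992, 0.13, 0.001]
force: [-1.3, -0.6, 7.1]
grip_width: 0.393
grip_force: 32.3
```

Call:
step_arm(plan=[{"offset": [0,0,0],"rot": [0,0,0],"gripper": 2.0},{"offset": [0,0,0],"rot": [0,0,0],"gripper": 2.0},{"offset": [-0.25,0,-0.43],"rot": [0,0,0],"gripper": 2.0},{"offset": [-0.5,0,-0.87],"rot": [0,0,0],"gripper": 2.0},{"offset": [-0.75,0,-1.3],"rot": [0,0,0],"gripper": 2.0},{"offset": [-1.0,0,-1.73],"rot": [0,0,0],"gripper": 2.0}], squeeze=90)

```text
time_s: 3.8
eef_pos: [532.5, 81.5, 198.8]
ee_rot: [0.0, 0.992, 0.13, 0.001]
force: [4.9, 1.3, -0.7]
grip_width: 0.38
grip_force: 89.2
```

Call:
step_arm(plan=[{"offset": [-0.4,0,-0.69],"rot": [0,0,0],"gripper": 2.0},{"offset": [-0.8,0,-1.39],"rot": [0,0,0],"gripper": 2.0},{"offset": [-1.2,0,-2.08],"rot": [0,0,0],"gripper": 2.0},{"offset": [-1.6,0,-2.77],"rot": [0,0,0],"gripper": 2.0},{"offset": [-2.0,0,-3.46],"rot": [0,0,0],"gripper": 2.0},{"offset": [-2.4,0,-4.16],"rot": [0,0,0],"gripper": 2.0},{"offset": [-2.8,0,-4.85],"rot": [0,0,0],"gripper": 2.0},{"offset": [-3.2,0,-5.54],"rot": [0,0,0],"gripper": 2.0},{"offset": [-3.6,0,-6.24],"rot": [0,0,0],"gripper": 2.0},{"offset": [-4.0,0,-6.93],"rot": [0,0,0],"gripper": 2.0},{"offset": [-4.5,0,-7.8],"rot": [0,0,0],"gripper": 2.0},{"offset": [-4.5,0,-7.8],"rot": [0,0,0],"gripper": 2.0}])

```text
time_s: 5.0
eef_pos: [488.8, 69.8, 277.5]
ee_rot: [0.0, 0.992, 0.13, 0.001]
force: [0.4, -0.3, -1.1]
grip_width: 0.382
grip_force: 89.4
```

```bash
python3 - <<'E'
from h import *
import pickle
a=snap('side');c=snap('wrist'); pickle.dump((a,c),open('s2.pkl','wb'));s=sense()
print(s['joints'].round(3),s['eef_pos'].round(1),s['force'].round(1))
im=np.zeros((480,800,3),np.uint8)
im[:,:480]=cv2.resize(a['color'][150:390,200:440],(480,480)); im[:240,480:]=cv2.resize(c['color'],(320,240)); cv2.imwrite('pics/s2.png',im[...,::-1])
E
```

```text
[-0.096  0.268  1.632  0.     1.241  1.215] [488.9  69.9 276.3] [ 0.5  0.4 -0.3]
```

View pics/s2.png

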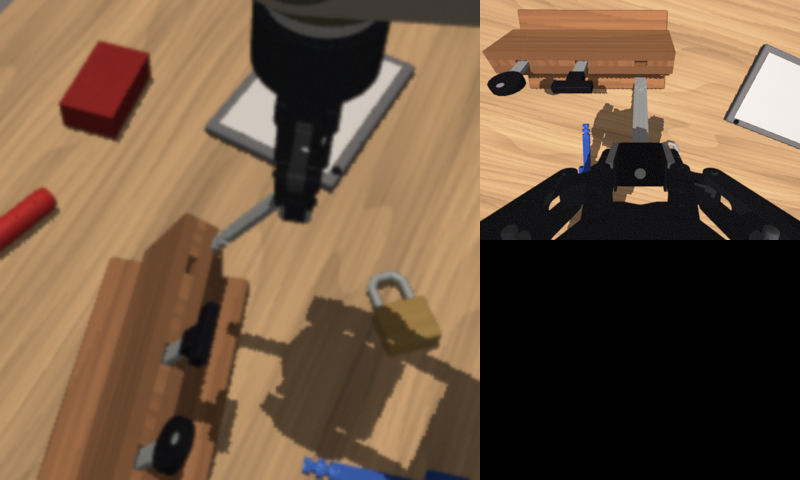

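The key is out and held by the edges, with the slot empty and the other two keys in place. Next I measure its slope in the grip and work out the rest of the path.

```bash
cat >> h.py <<'E'
def key(c):
    "blade in the tool frame from a wrist picture: slope rel. to tool z (deg), side slope, points"
    T=np.array(c['mount']); Wt=(c['W']-c['C2W'][:3,3])@c['C2W'][:3,:3]@T[:3,:3].T+T[:3,3]
    m=(abs(Wt[...,1])<6)&(Wt[...,2]>60)&(Wt[...,2]<175)&(np.ptp(c['color'].astype(int),axis=-1)<25)&(c['color'].max(-1)>75)&(Wt[...,0]>5)
    k,l,st,ce=cv2.connectedComponentsWithStats(m.astype(np.uint8)); i=1+st[1:,4].argmax()
    P=Wt[l==i]; d=cv2.fitLine(P.astype(np.float32),cv2.DIST_HUBER,0,.01,.01).ravel()
    if d[2]<0: d[:3]*=-1
    print('blade',len(P),'dir',d[:3].round(3),'angle from tool z',np.degrees(np.arctan2(d[0],d[2])).round(1),'side',np.degrees(np.arcsin(d[1])).round(1),'from',np.percentile(P,1,0).round(1),'to',np.percentile(P,99,0).round(1))
E
python3 - <<'E'
from h import *
import pickle
a,c=pickle.load(open('s2.pkl','rb')); key(c)
s=sense()
th=31.; g=np.array([0,0,54.])
for h in (-30.8,):
    pitch=th; Rt=axes(h,90-60+0)
    hd=np.array([np.cos(np.radians(h)),np.sin(np.radians(h)),0])
    head=np.array([572.7,-204.8,200])-98*hd
    tcp=head-Rt@g; print('goal TCP',tcp.round(1),rel(tcp,Rt))
E
```

```text
blade 3104 dir [0.534 0.015 0.845] angle from tool z 32.3 side 0.9 from [11.3 -5.9 70.1] to [ 60.2   5.9 147.1]
goal TCP [ 448.4 -130.7  227. ] (array([-9.07, 18.34,  4.93]), array([-23.9,  56.7,  41.3]))
```

Call:
step_arm(plan=[{"offset": [-0.8,1.0,-1.3],"rot": [0,0,2],"gripper": 2.0},{"offset": [-1.6,2.6,-1.3],"rot": [0,0,6],"gripper": 2.0},{"offset": [-2.5,4.6,-1.3],"rot": [0,0,11],"gripper": 2.0},{"offset": [-3.5,6.6,-1.3],"rot": [0,0,16],"gripper": 2.0},{"offset": [-4.5,8.6,-1.3],"rot": [0,0,21],"gripper": 2.0},{"offset": [-5.5,10.6,-1.3],"rot": [0,0,26],"gripper": 2.0},{"offset": [-6.5,12.6,-1.3],"rot": [0,0,31],"gripper": 2.0},{"offset": [-7.5,14.6,-1.3],"rot": [0,0,36],"gripper": 2.0},{"offset": [-8.5,16.6,-1.3],"rot": [0,0,41],"gripper": 2.0},{"offset": [-9.2,17.8,-1.3],"rot": [0,0,44.5],"gripper": 2.0},{"offset": [-9.4,18.2,-1.3],"rot": [0,0,45.7],"gripper": 2.0},{"offset": [-9.4,18.2,-1.3],"rot": [0,0,45.7],"gripper": 2.0}])

```text
time_s: 6.3
eef_pos: [444.6, -130.6, 289.5]
ee_rot: [0.0, 0.964, -0.266, 0.0]
force: [-0.8, 1.0, -0.2]
grip_width: 0.381
grip_force: 89.3
```

```bash
python3 - <<'E'
from h import *
c=snap('wrist'); key(c); s=sense(); print(s['joints'].round(3),s['eef_pos'].round(1))
h=-30.8; Rt=axes(h,32.3); hd=np.array([np.cos(np.radians(h)),np.sin(np.radians(h)),0])
# grasp point in the tool ~ (0,0,54) is the head centre
tcp=np.array([572.7,-204.8,200])-98*hd-Rt@np.array([0,0,54.]); print('goal TCP',tcp.round(1),rel(tcp,Rt))
E
```

```text
blade 2856 dir [0.535 0.003 0.845] angle from tool z 32.3 side 0.2 from [11.6 -5.9 70.4] to [ 59.9   5.9 146.2]
[-0.538  0.189  1.696  0.     1.256  1.57 ] [ 444.7 -130.1  289.5]
goal TCP [ 449.3 -131.2  228.9] (array([ 0.45, -0.13,  6.06]), array([-0. , 57.7,  0. ]))
```

Call:
step_arm(plan=[{"offset": [0,0,0.2],"rot": [0,3,0],"gripper": 2.0},{"offset": [0,0,0.6],"rot": [0,8,0],"gripper": 2.0},{"offset": [0.1,0,1.2],"rot": [0,14,0],"gripper": 2.0},{"offset": [0.1,0,1.8],"rot": [0,20,0],"gripper": 2.0},{"offset": [0.2,0,2.5],"rot": [0,26,0],"gripper": 2.0},{"offset": [0.2,0,3.2],"rot": [0,32,0],"gripper": 2.0},{"offset": [0.3,0,3.9],"rot": [0,38,0],"gripper": 2.0},{"offset": [0.3,-0.1,4.6],"rot": [0,44,0],"gripper": 2.0},{"offset": [0.4,-0.1,5.3],"rot": [0,50,0],"gripper": 2.0},{"offset": [0.4,-0.1,5.8],"rot": [0,55,0],"gripper": 2.0},{"offset": [0.5,-0.1,6.0],"rot": [0,57.7,0],"gripper": 2.0},{"offset": [0.5,-0.1,6.0],"rot": [0,57.7,0],"gripper": 2.0}])

```text
time_s: 7.55
eef_pos: [453.8, -126.8, 262.3]
ee_rot: [0.111, 0.861, -0.247, 0.43]
force: [0.7, -0.3, -0.5]
grip_width: 0.38
grip_force: 89.5
```

```bash
python3 - <<'E'
from h import *
c=snap('wrist'); key(c); s=sense(); print(s['joints'].round(3),s['eef_pos'].round(1),s['force'].round(1))
h=-30.8; Rt=axes(h,32.3); hd=np.array([np.cos(np.radians(h)),np.sin(np.radians(h)),0])
tcp=np.array([572.7,-204.8,200])-98*hd-Rt@np.array([0,0,54.]); print('left',rel(tcp,Rt))
a=snap('side'); t=snap('top')
for v,n in ((t,'top'),(c,'wrist'),(a,'side')):
    W=v['W']; m=(W[...,2]>180)&(W[...,2]<215)&(np.ptp(v['color'].astype(int),axis=-1)<30)&(v['color'].max(-1)>75)&(W[...,0]>480)&(W[...,0]<640)&(abs(W[...,1]+200)<80)
    k,l,st,ce=cv2.connectedComponentsWithStats(m.astype(np.uint8))
    if k<2: continue
    i=1+st[1:,4].argmax(); P=W[l==i]; u=P@hd; d=cv2.fitLine(P.astype(np.float32),cv2.DIST_HUBER,0,.01,.01).ravel()
    d=d*np.sign(d[0]); far=P[u>u.max()-27]
    print(n,len(P),'dir elev',np.degrees(np.arcsin(d[2])).round(1),'az',np.degrees(np.arctan2(d[1],d[0])).round(1),'bit mean',far.mean(0).round(1),'tip',(u.max()).round(1),'pad u',(np.array([572.7,-204.8,0])@hd).round(1))
im=np.zeros((480,800,3),np.uint8)
im[:240,:320]=cv2.resize(a['color'],(320,240)); im[240:,:320]=cv2.resize(c['color'],(320,240)); im[:,320:]=cv2.resize(t['color'][150:330,280:460],(480,480)); cv2.imwrite('pics/s3.png',im[...,::-1])
E
```

```text
blade 3135 dir [0.533 0.004 0.846] angle from tool z 32.2 side 0.2 from [11.2 -5.8 68.9] to [ 59.9   5.9 146.3]
[-0.516  0.033  2.172 -0.699  0.019  2.307] [ 454.  -126.6  262.7] [0.5 0.7 0. ]
left (array([-2.78,  0.72,  1.91]), array([-0.2,  4.9, -1.4]))
top 1 dir elev 0.0 az 0.0 bit mean [ 582.8 -203.3  213.9] tip 604.7 pad u 596.8
side 1 dir elev 0.0 az 0.0 bit mean [ 506.8 -129.1  214.5] tip 501.4 pad u 596.8
```

View pics/s3.png

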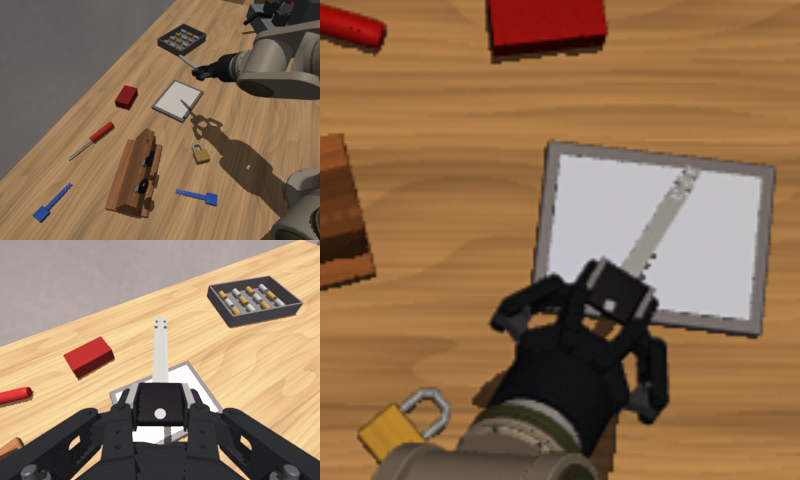

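The grip is sound, but joint 5 reached its lower limit (0.02), so this pose is too low. The key has to be held higher. I'll fit the planar kinematics from the logged poses to choose a height.

```bash
python3 - <<'E'
import numpy as np
from scipy.optimize import least_squares, fsolve
D=np.array([[.313374,1.498319,3.141593,229.2,-472.3,303.6],[.345,1.454,3.142,533.6,79.4,303.5],[.268,1.632,3.141,488.9,69.9,276.3],[.189,1.696,3.141,444.7,-130.1,289.5],[.033,2.172,2.22,454,-126.6,262.7]])
r=np.sqrt(np.hypot(D[:,3],D[:,4])**2-117**2)
def fk(p,q2,q3,s): a2,a3,de,h0,L=p; return np.array([a2*np.sin(q2)+a3*np.sin(q2+q3+de)+L*np.sin(s), h0+a2*np.cos(q2)+a3*np.cos(q2+q3+de)+L*np.cos(s)])
f=least_squares(lambda p:(fk(p,*D[:,:3].T)-[r,D[:,5]]).ravel(),[400,350,0,300,200])
print(f.x.round(2),np.abs(f.fun).max())
s=np.pi-np.radians(57.8); rt=597-98-54*np.cos(np.radians(32.2))
for zk in (200,260,300,340,380,420,460):
    q=fsolve(lambda q:fk(f.x,q[0],q[1],s)-[rt,zk+28.8],[0,1.8]); print(zk,q.round(3),'j5',(s-q.sum()).round(3))
E
```

```text
[4.3918e+02 3.9954e+02 1.0000e-01 2.0196e+02 1.8275e+02] 0.2812687641235243
200 [0.113 2.255] j5 -0.235
260 [-0.021  2.183] j5 -0.029
300 [-0.089  2.123] j5 0.099
340 [-0.143  2.055] j5 0.221
380 [-0.183  1.979] j5 0.337
420 [-0.21   1.896] j5 0.447
460 [-0.226  1.806] j5 0.552
```

Call:
step_arm(plan=[{"offset": [0.6,0,-0.5],"rot": [0,-4,0],"gripper": 2.0},{"offset": [1.8,0,-1.3],"rot": [0,-9,0],"gripper": 2.0},{"offset": [3.3,0,-2.3],"rot": [0,-14,0],"gripper": 2.0},{"offset": [4.9,0,-3.4],"rot": [0,-19,0],"gripper": 2.0},{"offset": [6.5,0,-4.5],"rot": [0,-23,0],"gripper": 2.0},{"offset": [8.1,0,-5.7],"rot": [0,-25,0],"gripper": 2.0},{"offset": [9.7,0,-6.9],"rot": [0,-25,0],"gripper": 2.0},{"offset": [11.3,0,-8.1],"rot": [0,-25,0],"gripper": 2.0},{"offset": [12.9,0,-9.2],"rot": [0,-25,0],"gripper": 2.0},{"offset": [13.8,0,-9.8],"rot": [0,-25,0],"gripper": 2.0},{"offset": [13.8,0,-9.8],"rot": [0,-25,0],"gripper": 2.0},{"offset": [13.8,0,-9.8],"rot": [0,-25,0],"gripper": 2.0}])

```text
time_s: 8.9
eef_pos: [456.7, -132.9, 429.9]
ee_rot: [0.054, 0.934, -0.265, 0.233]
force: [-0.4, 0.1, -0.2]
grip_width: 0.379
grip_force: 89.4
```

```bash
cat > g.py <<'E'
from h import *
c=snap('wrist'); key(c); s=sense(); print(s['joints'].round(3),s['eef_pos'].round(1),s['force'].round(1))
h=-30.8; Rt=axes(h,32.2); hd=np.array([np.cos(np.radians(h)),np.sin(np.radians(h)),0])
tcp=np.array([572.7,-204.8,400])-98*hd-Rt@np.array([0,0,54.]); print('left',rel(tcp,Rt))
q=np.array(s['ee_rot']); A=R.from_quat(q[[1,2,3,0]]).as_matrix(); print('tool y up',A[2,1].round(4),'pitch',np.degrees(np.arcsin(-A[2,2])).round(2))
E
python3 g.py
```

```text
blade 3135 dir [0.535 0.002 0.845] angle from tool z 32.3 side 0.1 from [11.4 -5.8 67.4] to [ 59.9   5.9 146. ]
[-0.536 -0.047  1.641  0.016  1.066  1.583] [ 456.6 -133.   429.7] [ 0.7  0.7 -0.2]
left (array([-0.68,  0.23, -0.25]), array([-0.5, 30.2, -1.2]))
tool y up -0.0213 pitch 62.37
```

Call:
step_arm(plan=[{"offset": [-0.1,0,0],"rot": [0,3,0],"gripper": 2.0},{"offset": [-0.2,0,0],"rot": [-0.1,7,-0.2],"gripper": 2.0},{"offset": [-0.3,0.1,-0.1],"rot": [-0.2,12,-0.4],"gripper": 2.0},{"offset": [-0.4,0.1,-0.1],"rot": [-0.3,17,-0.6],"gripper": 2.0},{"offset": [-0.5,0.2,-0.2],"rot": [-0.4,22,-0.9],"gripper": 2.0},{"offset": [-0.6,0.2,-0.2],"rot": [-0.5,26,-1.1],"gripper": 2.0},{"offset": [-0.7,0.2,-0.2],"rot": [-0.5,29,-1.2],"gripper": 2.0},{"offset": [-0.7,0.2,-0.2],"rot": [-0.5,30.2,-1.2],"gripper": 2.0},{"offset": [-0.7,0.2,-0.2],"rot": [-0.5,30.2,-1.2],"gripper": 2.0},{"offset": [-0.7,0.2,-0.2],"rot": [-0.5,30.2,-1.2],"gripper": 2.0}])

```text
time_s: 9.95
eef_pos: [449.6, -131.4, 429.3]
ee_rot: [0.129, 0.844, -0.233, 0.466]
force: [-0.9, -0.6, -1.0]
grip_width: 0.382
grip_force: 89.5
```

```bash
cat >> g.py <<'E'
t=snap('top'); W=t['W']; P=c['W']
for v,n in ((t,'top'),(c,'wrist')):
    W=v['W']; m=(W[...,2]>375)&(W[...,2]<425)&(np.ptp(v['color'].astype(int),axis=-1)<30)&(v['color'].max(-1)>75)&(abs(W[...,0]-560)<70)&(abs(W[...,1]+200)<60)
    k,l,st,ce=cv2.connectedComponentsWithStats(m.astype(np.uint8))
    if k<2: continue
    i=1+st[1:,4].argmax(); P=W[l==i]; u=P@hd; d=cv2.fitLine(P.astype(np.float32),cv2.DIST_HUBER,0,.01,.01).ravel(); d=d*np.sign(d[0])
    far=P[u>u.max()-27]; print(n,len(P),'elev',np.degrees(np.arcsin(d[2])).round(2),'az',np.degrees(np.arctan2(d[1],d[0])).round(1),'bit',far.mean(0).round(1),'tip u',u.max().round(1),'pad u 596.8')
im=np.zeros((480,800,3),np.uint8)
im[:240,:320]=cv2.resize(c['color'],(320,240)); im[:,320:]=cv2.resize(t['color'][130:330,270:470],(480,480)); cv2.imwrite('pics/s4.png',im[...,::-1])
E
python3 g.py
```

```text
blade 3165 dir [0.534 0.019 0.845] angle from tool z 32.3 side 1.1 from [11.2 -5.9 68.9] to [ 60.4   5.9 147.3]
[-0.533 -0.197  1.937 -0.014  0.392  1.587] [ 449.7 -131.4  429.4] [ 0.3 -1.5  0.4]
left (array([-0.08,  0.  , -0.  ]), array([ 0.1, -0.1, -0.1]))
tool y up -0.0002 pitch 32.11
top 440 elev 0.25 az -31.2 bit [ 575.1 -206.8  402.2] tip u 613.6 pad u 596.8
wrist 3592 elev 0.2 az -31.1 bit [ 573.  -206.4  401.8] tip u 612.2 pad u 596.8
```

View pics/s4.png

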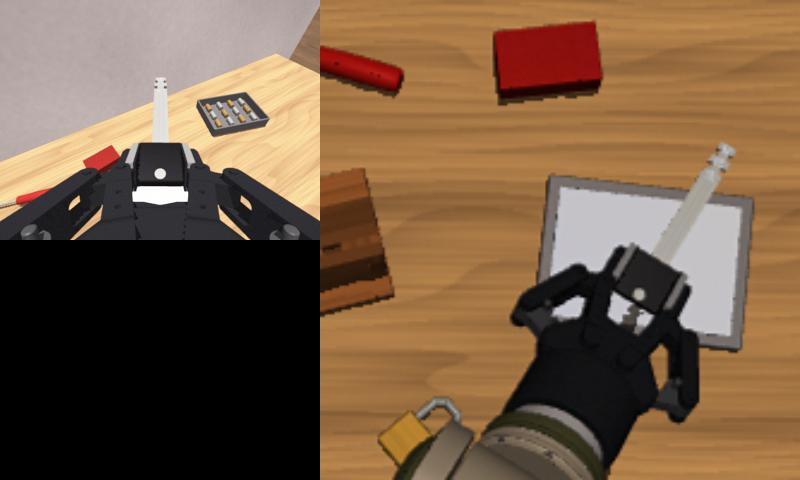

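The key is level to about 0.2°, and the bit is about 2 mm past the pad's middle. One tiny correction, then a pause to settle.

Call:
step_arm(plan=[{"offset": [-0.1,0,-0.17],"rot": [0,0,0],"gripper": 2.0},{"offset": [-0.1,0,-0.17],"rot": [0,0,0],"gripper": 2.0},{"offset": [-0.1,0,-0.17],"rot": [0,0,0],"gripper": 2.0},{"offset": [-0.1,0,-0.17],"rot": [0,0,0],"gripper": 2.0},{"offset": [-0.1,0,-0.17],"rot": [0,0,0],"gripper": 2.0}])

```text
time_s: 10.55
eef_pos: [447.8, -130.3, 429.5]
ee_rot: [0.129, 0.843, -0.233, 0.467]
force: [-0.2, -0.4, -0.5]
grip_width: 0.377
grip_force: 89.5
```

```bash
python3 g.py; python3 -c "
from rig import *
print(abs(sense()['dq']).max()); print(finish_job())"
```

```text
blade 3166 dir [0.534 0.011 0.845] angle from tool z 32.3 side 0.6 from [11.3 -5.9 68.7] to [ 60.4   5.9 147.3]
[-0.533 -0.203  1.941 -0.014  0.392  1.588] [ 447.8 -130.3  429.5] [-0.4  0.5 -1.5]
left (array([0.03, 0.  , 0.18]), array([ 0.1, -0.1, -0.1]))
tool y up -0.0002 pitch 32.07
top 445 elev -0.02 az -31.8 bit [ 572.9 -205.4  402.1] tip u 611.1 pad u 596.8
wrist 3596 elev 0.23 az -31.8 bit [ 571.5 -205.5  402.1] tip u 610.7 pad u 596.8
0.0020033489377401974
the job is handed in; nothing more can be done
None
```

I handed the job in with the gripper still holding the square key, level to about 0.2°, with its notched end within about 2 mm of the pad's middle and 39 cm above it. The other two keys were still in their slots, and I never touched the padlock, red box or screwdriver.

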